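# Free the ratchet pawl and let the reagent bottle down

## Task

The reagent bottle stands raised on the bench ratchet lift. Pick up the steel release rod from the mat, put it under the pawl's tail plate and flick the pawl up clear of the toothed wheel so that the platform sinks all the way down with the bottle still upright on it; only the rod may touch the lift, not the hand. Then lay the rod back on the mat.

Things in the scene. Friction and masses are not known exactly. Their poses are not given: they have to be found in the camera images.
- rod_grip (a point): Release rod, 0.10 kg: black box-shaped handle 80 long x 18 wide x 24 mm high, a plain round steel shaft (8 mm diameter, 120 mm long) out of one end. Lies on the mat beside a flat steel spatula and a marker. The point is the handle's centre, 12 mm above its underside and on the shaft's axis; x runs along the rod to the shaft's tip, 160 mm away; z up. Balance point about 15 mm towards the tip.
- lift: Bench ratchet lift, fixed: base 130 x 210 x 12 mm, white column 30 x 60 mm, 200 mm high, toothed steel wheel (76 mm across) on the column's +x face, platform on its -y side, pawl tail on its +y side, open below down to the base. Origin under the column on the bench, z up; the base ends 60 mm towards +y. Raised, the rack bar tops out at 270 mm and the bottle at 230 mm.
- pawl_tail (a point): Dark steel pawl lying across the top of the wheel. The point is the underside centre of its flat tail plate: 60 mm along x, 36 along y, 5 thick; 191 mm above the bench while engaged. It lies 76 mm to +y and 20 mm to +x of the lift's origin, with 20 mm free between plate and wheel. Axes parallel to the lift's while engaged; moves with the pawl.
- pawl (a joint): Pawl angle, rad, about a level pivot along the lift's x, 126 mm to -y of the tail plate's middle, at about its height: 0 engaged (start), grows as the tail is lifted, stop at 1.2. The nose leaves the teeth at about 0.15; 0.25 or more (tail raised 31 mm) is well clear. About 2 N upward at the tail moves it; stiff pivot: it stays where it is left.
- platform (a joint): How far the platform has come down, m: 0 raised (start, held by the pawl), 0.1 fully down. Once the pawl is clear it sinks by its own weight on a damper, in about 3 to 4 s.
- bottle_mid (a point): Brown reagent bottle, 54 mm in diameter and 90 mm high, standing loose in the platform's shallow tray on the lift's -y side; the point is its centre, 45 mm up; z is its upright axis.
- mat: Plain grey mat fixed on the bench, 260 (x) x 240 (y) x 3 mm thick; origin at the centre of its underside, z up.

How it is judged:
By the outcome, as a careful person would: the job done as asked, in the order asked, and still so for the second after the job is handed in, with the robot touching nothing.
It also fails if it takes over 42 s, if anything falls off the work surface, if the arm or the gripper's body presses on something with over 40 N, if the wrist force passes 120 N, or if a joint passes its speed limit or range.

## Robot

A 6-joint arm with a two-finger parallel gripper is mounted at the origin on the work surface. World frame = base frame: x ahead of the robot, y to its left, z up, the work surface at z = 0. Lengths are in mm, angles in rad, forces in N, time in s.
With the tool pointing down it reaches from about 275 to 1000 mm from the base axis. Payload 8.4 kg.
Tool frame: the origin (TCP) lies midway between the tips of the shut fingers; the grasp point (between the pads) lies 19 mm behind it; z points along the fingers, y is the line along which they close (so a half turn about z gives the same grasp; the last joint's range is limited). The gripper opens to 85 mm and grips with 20 to 120 N. Pads are 22 mm wide; open, the fingers measure 114 mm over their backs; the gripper's body (76 mm by 85 mm) begins 54 mm behind the grasp point. The pads swing forward as they close: fully open they stand 13 mm farther back than shut.
Start: joints at [1.315, 0.353, 1.633, -0, 1.155, -0.002], TCP at [156.926, 604.981, 231.281] pointing down, gripper open.
Joint ranges: [-2.63, 2.63], [-0.92, 2.1], [0.06, 2.66], [-1.3, 4.44], [0, 2.69], [-3.02, 3.02]. Speed limits (rad/s): [2.22, 2.22, 2.79, 3.14, 3.14, 3.14].

## Interface

Orientations are given as [roll, pitch, yaw] about the fixed x, y, z axes, in that order (R = Rz(yaw) Ry(pitch) Rx(roll)).
In Python, from rig import r, imaging gives the robot as it stands. The module is installed in compiled form; this text tells all that it offers.
- The arm moves only by the tool arm_command, never from a script. Its argument "deltas" is a list of rows, each an object of numbers: "hand": the finger opening in mm, from 0 to 85.4; "tx", "ty", "tz": the shift along the tool's x, y, z in mm; "wx", "wy", "wz": the turn, a rotation vector about the tool's x, y, z in rad. A call has 1 to 8 rows; each row shifts and turns the commanded pose from where the row before left it, along the tool's axes as they then stand; what a row does not reach is not made up. A row lasts 1/8 s, in which the tool goes at most 62.5 mm and 10.7 degrees, less where a joint would pass 70% of its speed; a pose out of reach is approached as far as the arm can. A call with a gripper value outside its range is refused whole. The fingers move at their own pace and stop on an object; "squeeze" is the grip in N (left out, the last holds). Time passes only in rows, so rows that do not move let the fingers close. It gives the time, the measured TCP pose, the force, the opening and the grip force at its end, in the units of the state.
- r.sense(): the state, without advancing time (a new reading comes with each control period).
- imaging.grab_frame(name): name is "scene" or "top" or "wrist"; returns a dict with "image" (420x560x3 uint8, red, green, blue), "mtx" (3x3 intrinsics, pixels), "world_to_cam" (4x4, takes a point from world to camera coordinates). Camera axes: x right, y up, looking along -z (the intrinsics and any distortion apply to the point x, -y, -z); pixel columns grow to the right and rows downward; lengths in mm; the calibration is good to about 2 mm. A picture is of the moment at which its call begins. There is no depth.
- r.sign_off(): hands the job in; it is judged then, once.
The state is a dict: "clock": time; "qpos": joint angles; "qvel": joint speeds; "joint_efforts": joint torques, N m; "eef_pos": TCP position; "tcp_rot": TCP orientation; "contact_force": force on the tool from outside, world axes, zero at the start; "wrist_torque": the same for the moment, N m; "opening": opening from 0.0 (shut) to 1.0 (fully open); "grasp_force": force on a finger pad.
Only numpy, scipy, OpenCV 4.12 (cv2) and the standard library are available. Lean on these libraries where they do the work, as an engineer would, in place of code of your own. Each camera call takes 0.05 s, during which the arm holds its last target. There are 200 camera calls.

## Working session

There is one attempt and no reset: what is moved stays moved. The work goes in short steps, Python scripts to look and compute and a tool call to move; the robot and the scene stay as the last step left them, time stands still between calls to the robot, and variables do not carry over. Pictures are saved under pics/ and viewed, at most 11 in all, crops included, and the job is handed in when it is done.

Besides the shell and the picture viewer there is one more tool, called after "Call:" by a JSON object that holds its "fn" and its "kwargs". arm_command: Moves the arm, as the interface text tells. Its arguments: {"type":"object","properties":{"deltas":{"type":"array"},"squeeze":{"type":"number"}},"required":["deltas"]}

```bash
mkdir -p pics; cat > h.py <<'E'
import numpy as np, cv2
from rig import r, imaging
def grab(n,f=None):
    d=imaging.grab_frame(n)
    if f: cv2.imwrite('pics/'+f,d['image'][:,:,::-1])
    return d
def ray(d,u,v):
    K=np.array(d['mtx']);W=np.array(d['world_to_cam'])
    p=np.linalg.inv(K)@[u,v,1]; R=W[:3,:3]
    c=-R.T@W[:3,3]; return c,R.T@np.array([p[0],-p[1],-p[2]])
def onz(d,u,v,z):
    c,k=ray(d,u,v); return c+k*(z-c[2])/k[2]
def proj(d,P):
    W=np.array(d['world_to_cam']);q=W[:3,:3]@np.array(P)+W[:3,3]
    p=np.array(d['mtx'])@[q[0],-q[1],-q[2]]; return p[:2]/p[2]
E
python3 - <<'E'
from h import *
np.set_printoptions(precision=3,suppress=True)
a=grab('scene','s1.png');b=grab('top','t1.png')
cv2.imwrite('pics/s1.png',a['image'][:,:,::-1])
for d in(a,b): print(ray(d,280,210))
print(r.sense())
E
```

```text
(array([1218.027,  320.495,  776.73 ]), array([-0.679, -0.294, -0.673]))
(array([ 492.165,   31.017, 1128.781]), array([ 0.079,  0.01 , -0.997]))
{'clock': 0.1, 'qpos': array([ 1.315,  0.354,  1.634,  0.   ,  1.155, -0.002]), 'qvel': array([ 0.001,  0.   , -0.002,  0.   ,  0.   , -0.001]), 'joint_efforts': array([  0.001, -60.636, -34.282,   0.   ,   0.004,   0.   ]), 'eef_pos': array([156.826, 604.56 , 230.638]), 'tcp_rot': array([-3.14 , -0.   ,  2.888]), 'contact_force': array([0.74 , 1.092, 0.494]), 'wrist_torque': array([ 0.031,  0.003, -0.021]), 'grasp_force': 0.0, 'opening': 1.0000039184024332}
```

View pics/s1.png

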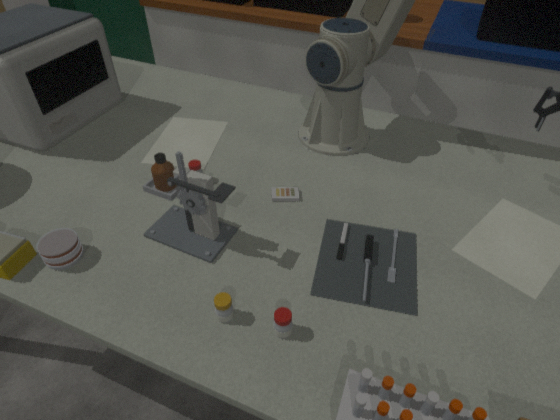

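View pics/t1.png

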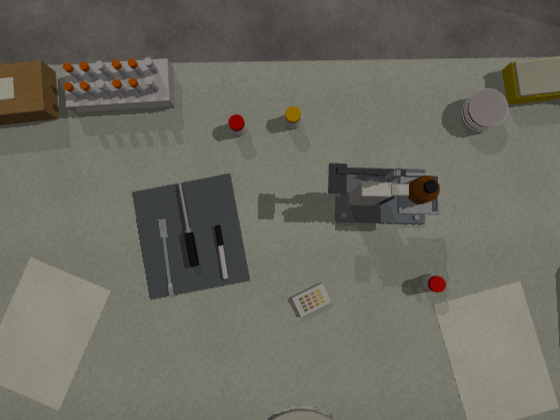

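The scene view shows the lift at (200,210), with its tail plate at (225,190), and the mat with rod, spatula and marker at (368,260). In the top view the rod handle is near (191,250), its tip near (182,185), the tail plate near (338,178) and the bottle cap near (431,187).

```bash
python3 - <<'E'
from h import *
np.set_printoptions(precision=1,suppress=True)
b=grab('top');a=grab('scene');im=b['image'][:,:,::-1]; ia=a['image'][:,:,::-1]
g=cv2.cvtColor(im,cv2.COLOR_BGR2GRAY)
m=(g<35).astype(np.uint8);m[:, :130]=0;m[:170]=0;m[290:]=0;m[:,260:]=0
for c in cv2.findContours(m,0,1)[0]:
    if cv2.contourArea(c)>60:
        R=cv2.minAreaRect(c);print(R,onz(b,*R[0],27))
        bx=cv2.boxPoints(R);print(np.array([onz(b,*p,27)[:2] for p in bx]))
for n,p,z in [('tip',(181.5,185),15),('matTL',(133,190),3),('matTR',(231,175),3),('matBR',(248,282),3),('matBL',(150,298),3)]: print(n,onz(b,*p,z))
A=cv2.resize(im[150:235,320:450],None,fx=6,fy=6,interpolation=2)
B=cv2.resize(ia[140:265,130:250],None,fx=4.8,fy=4.8,interpolation=2)
cv2.imwrite('pics/tc.png',A);cv2.imwrite('pics/sc.png',B);print(A.shape,B.shape)
E
```

```text
((191.1999969482422, 249.10000610351562), (33.89879608154297, 9.480929374694824), 79.69515228271484) [491.2 248.4  27. ]
[[528.1 266.5]
 [531.8 244.8]
 [454.6 230.4]
 [450.9 252. ]]
((218.4392852783203, 234.85546875), (19.91949462890625, 6.386402606964111), 81.25383758544922) [523.5 185.2  27. ]
[[545.4 196. ]
 [547.5 181.3]
 [501.8 174.3]
 [499.7 189. ]]
tip [642.8 274.6  15. ]
matTL [633.8 393.7   3. ]
matTR [667.2 158.4   3. ]
matBR [412.7 118.8   3. ]
matBL [377.5 349.7   3. ]
(510, 780, 3) (600, 576, 3)
```

View pics/tc.png

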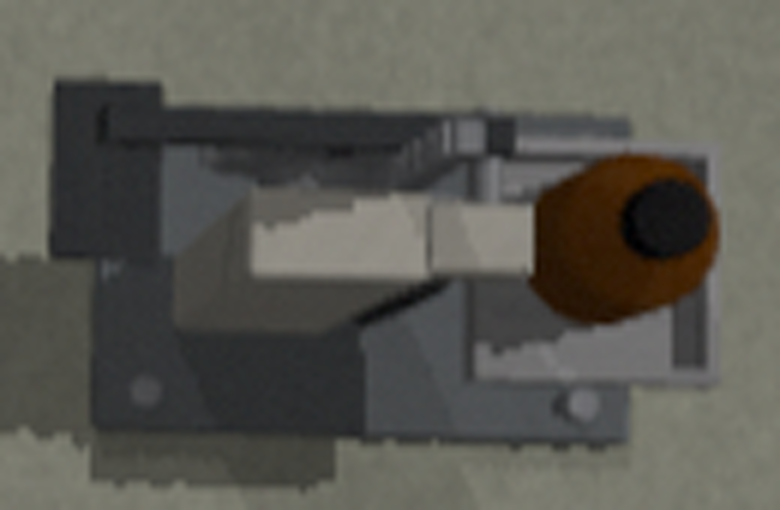

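View pics/sc.png

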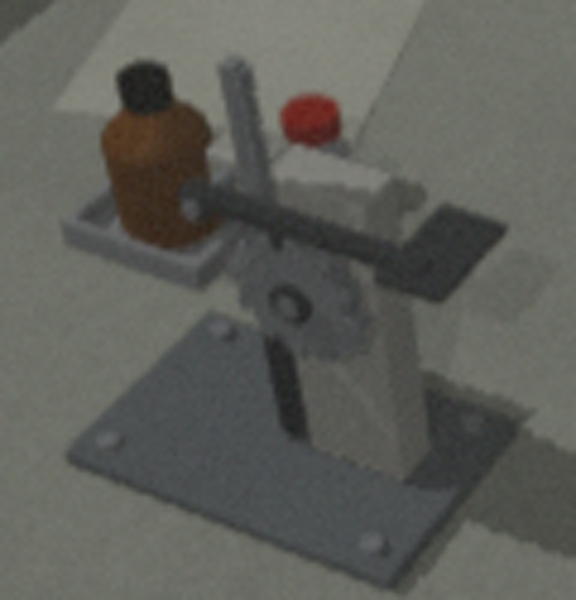

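The crops show the lift square to the image. The tail plate corners are near top-view pixels (329,163) and (347,193), and the space under and outboard of the plate is open. The plan is to carry the rod pointing along lift +x, slide it under the plate from the robot's side and raise it.

```bash
python3 - <<'E'
from h import *
np.set_printoptions(precision=1,suppress=True)
b=grab('top');a=grab('scene')
for p in [(329.2,163.3),(346.7,163.3),(346.7,192.8),(328.3,192.8)]: print('plate',onz(b,*p,196))
for p in [(335.3,221.7),(424.5,223.3)]: print('base',onz(b,*p,12))
# same in scene crop: plate top corners, base corners
f=lambda u,v:(130+u/4.8,140+v/4.8)
for p in [(450,205),(507,228),(438,300),(375,283)]: print('sPlate',onz(a,*f(*p),196))
for p in [(68,452),(392,580),(528,412)]: print('sBase',onz(a,*f(*p),12))
# bottle cap
print(onz(b,320+667/6,150+218/6,230))
# current tool axes
from scipy.spatial.transform import Rotation as R
print(R.from_euler('xyz',r.sense()['tcp_rot']).as_matrix())
E
```

```text
plate [658.3 -58.6 196. ]
plate [657.8 -93.2 196. ]
plate [599. -92. 196.]
plate [599.4 -55.7 196. ]
base [552. -88.  12.]
base [ 546.  -296.7   12. ]
sPlate [599.3 -86.7 196. ]
sPlate [603.7 -53.8 196. ]
sPlate [661.3 -58.  196. ]
sPlate [662.5 -89.8 196. ]
sBase [ 674.4 -299.2   12. ]
sBase [682.8 -92.1  12. ]
sBase [547.1 -85.5  12. ]
[ 605.6 -247.8  230. ]
[[-1.   0.3 -0. ]
 [ 0.3  1.  -0. ]
 [ 0.  -0.  -1. ]]
```

Call:
{"fn": "arm_command", "kwargs": {"deltas": [{"wz": -0.143},{"wz": -0.143},{"wz": -0.144},{"tx": -30,"ty": -45,"tz": 10},{"tx": -30,"ty": -45,"tz": 10},{"tx": -30,"ty": -45,"tz": 10},{"tx": -30,"ty": -45,"tz": 10},{"tx": -30,"ty": -45,"tz": 10}]}}

```text
schema error: expected keys hand, tx, ty, tz, wx, wy, wz
```

Call:
{"fn": "arm_command", "kwargs": {"deltas": [{"tx": -30,"ty": -45,"tz": 10},{"tx": -30,"ty": -45,"tz": 10},{"tx": -30,"ty": -45,"tz": 5},{"tx": -29,"ty": -47,"tz": 5},{}]}}

```text
schema error: expected keys hand, tx, ty, tz, wx, wy, wz
```

```bash
python3 - <<'E'
from h import *
np.set_printoptions(precision=3,suppress=True)
s=r.sense();print(s['clock'],s['eef_pos'],s['tcp_rot'],s['qpos'],s['contact_force'])
w=grab('wrist','w1.png');np.save('w1.npy',w,allow_pickle=True)
print(proj(w,[493,251,27]),proj(w,[650,278,15]))
E
```

```text
0.3 [156.884 604.85  231.046] [-3.141 -0.     2.888] [ 1.315  0.353  1.634  0.     1.155 -0.002] [ 0.375 -0.838 -0.622]
[120.297 434.847] [172.178 485.644]
```

View pics/w1.png

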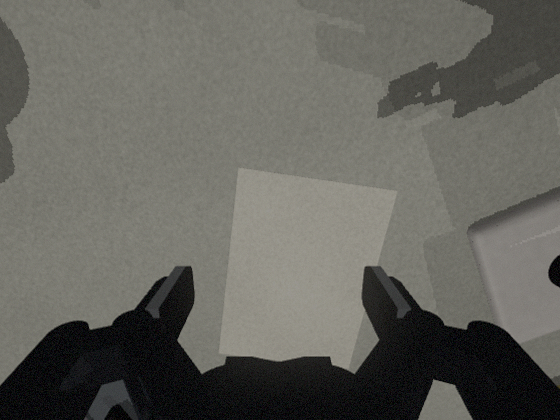

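The arm hasn't moved, because every row needs all seven keys. The wrist view shows only the paper sheet around (305,265), between the fingers at (185,290) and (370,290). I'll resend with full rows.

Call:
{"fn": "arm_command", "kwargs": {"deltas": [{"hand": 85,"tx": 0,"ty": 0,"tz": 0,"wx": 0,"wy": 0,"wz": -0.143},{"hand": 85,"tx": 0,"ty": 0,"tz": 0,"wx": 0,"wy": 0,"wz": -0.143},{"hand": 85,"tx": 0,"ty": 0,"tz": 0,"wx": 0,"wy": 0,"wz": -0.144},{"hand": 85,"tx": -30,"ty": -45,"tz": 10,"wx": 0,"wy": 0,"wz": 0},{"hand": 85,"tx": -30,"ty": -45,"tz": 10,"wx": 0,"wy": 0,"wz": 0},{"hand": 85,"tx": -30,"ty": -45,"tz": 10,"wx": 0,"wy": 0,"wz": 0},{"hand": 85,"tx": -30,"ty": -45,"tz": 10,"wx": 0,"wy": 0,"wz": 0},{"hand": 85,"tx": -30,"ty": -45,"tz": 10,"wx": 0,"wy": 0,"wz": 0}]}}

```text
clock: 1.35
eef_pos: [345.1, 408.5, 181.2]
tcp_rot: [3.141, 0.001, -2.965]
contact_force: [1.0, -0.4, 0.1]
opening: 0.995
grasp_force: 0.0
```

Call:
{"fn": "arm_command", "kwargs": {"deltas": [{"hand": 50,"tx": -30,"ty": -45,"tz": 10,"wx": 0,"wy": 0,"wz": 0},{"hand": 50,"tx": -30,"ty": -45,"tz": 10,"wx": 0,"wy": 0,"wz": 0},{"hand": 50,"tx": -30,"ty": -45,"tz": 5,"wx": 0,"wy": 0,"wz": 0},{"hand": 50,"tx": -29,"ty": -47,"tz": 5,"wx": 0,"wy": 0,"wz": 0},{"hand": 50,"tx": 0,"ty": 0,"tz": 0,"wx": 0,"wy": 0,"wz": 0},{"hand": 50,"tx": 0,"ty": 0,"tz": 0,"wx": 0,"wy": 0,"wz": 0}]}}

```text
clock: 2.1
eef_pos: [492.9, 251.4, 151.2]
tcp_rot: [3.141, -0.0, -2.966]
contact_force: [-0.7, 0.4, 0.6]
opening: 0.583
grasp_force: 0.0
```

```bash
python3 - <<'E'
from h import *
np.set_printoptions(precision=3,suppress=True)
s=r.sense();print(s['clock'],s['eef_pos'],s['tcp_rot'],s['qpos'],s['contact_force'])
w=grab('wrist','w2.png')
print(proj(w,[493,251,27]),proj(w,[650,278,15]))
E
```

```text
2.1 [492.932 251.379 151.204] [ 3.141 -0.    -2.966] [ 0.469  0.335  1.861  0.     0.946 -1.277] [-0.746  0.376  0.612]
[276.944 206.002] [276.267 335.399]
```

View pics/w2.png

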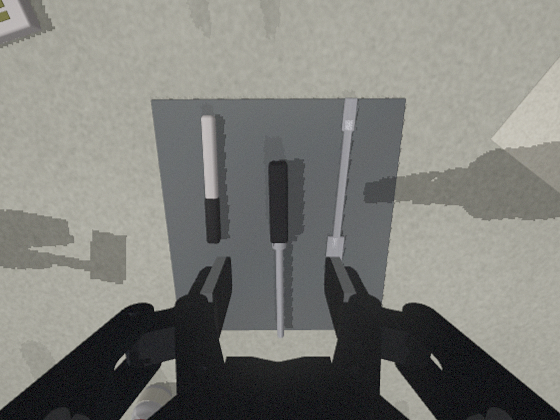

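The wrist view shows the handle from (278,162) to (279,243), the tip at (281,337), the marker at (211,180) and the spatula at (342,180).

```bash
python3 - <<'E'
from h import *
np.set_printoptions(precision=3,suppress=True)
w=grab('wrist');print(ray(w,280,210))
for p,z in [((278.5,162),27),((279,243),27),((278.5,202),27),((279.5,250),15),((281,337),15)]: print(onz(w,*p,z))
g=cv2.cvtColor(w['image'],cv2.COLOR_RGB2GRAY);m=(g<38).astype(np.uint8);m[:150]=0;m[248:]=0;m[:,250:][:,60:]=0;m[:,:255]=0
c=max(cv2.findContours(m,0,1)[0],key=cv2.contourArea);R=cv2.minAreaRect(c);print(R,onz(w,*R[0],27))
a=onz(w,279.5,250,15);b=onz(w,281,337,15);print(np.arctan2(*(b-a)[[1,0]]))
E
```

```text
(array([418.063, 238.778, 293.846]), array([ 0.28 ,  0.059, -0.958]))
[451.365 245.587  27.   ]
[530.044 260.263  27.   ]
[488.562 252.286  27.   ]
[542.803 263.157  15.   ]
[650.998 284.528  15.   ]
((285.5, 180.0), (18.0, 1.0), 90.0) [466.571 254.943  27.   ]
0.19502003060134396
```

Call:
{"fn": "arm_command", "kwargs": {"deltas": [{"hand": 45,"tx": -3.5,"ty": 2,"tz": 44,"wx": 0,"wy": 0,"wz": -0.013},{"hand": 45,"tx": 0,"ty": 0,"tz": 50,"wx": 0,"wy": 0,"wz": 0},{"hand": 45,"tx": 0,"ty": 0,"tz": 36,"wx": 0,"wy": 0,"wz": 0},{"hand": 45,"tx": 0,"ty": 0,"tz": 14,"wx": 0,"wy": 0,"wz": 0},{"hand": 10,"tx": 0,"ty": 0,"tz": 0,"wx": 0,"wy": 0,"wz": 0},{"hand": 10,"tx": 0,"ty": 0,"tz": 0,"wx": 0,"wy": 0,"wz": 0},{"hand": 10,"tx": 0,"ty": 0,"tz": 0,"wx": 0,"wy": 0,"wz": 0},{"hand": 10,"tx": 0,"ty": 0,"tz": 0,"wx": 0,"wy": 0,"wz": 0}], "squeeze": 90}}

```text
clock: 3.2
eef_pos: [497.0, 254.5, 8.5]
tcp_rot: [3.141, 0.002, -2.952]
contact_force: [-1.9, 0.1, 8.1]
opening: 0.184
grasp_force: 89.9
```

Call:
{"fn": "arm_command", "kwargs": {"deltas": [{"hand": 10,"tx": 0,"ty": 0,"tz": -30,"wx": 0,"wy": 0,"wz": 0},{"hand": 10,"tx": 0,"ty": 0,"tz": -50,"wx": 0,"wy": 0,"wz": 0},{"hand": 10,"tx": 0,"ty": 0,"tz": -45,"wx": 0,"wy": 0,"wz": 0},{"hand": 10,"tx": 0,"ty": 0,"tz": -25,"wx": 0,"wy": 0,"wz": 0.11},{"hand": 10,"tx": 0,"ty": 0,"tz": 0,"wx": 0,"wy": 0,"wz": 0.11},{"hand": 10,"tx": 12,"ty": -25,"tz": 0,"wx": 0,"wy": 0,"wz": 0},{"hand": 10,"tx": 20,"ty": -45,"tz": 0,"wx": 0,"wy": 0,"wz": 0},{"hand": 10,"tx": 20,"ty": -45,"tz": 0,"wx": 0,"wy": 0,"wz": 0}]}}

```text
clock: 4.2
eef_pos: [440.0, 139.6, 157.6]
tcp_rot: [3.142, 0.001, 3.112]
contact_force: [0.1, -0.9, 0.4]
opening: 0.185
grasp_force: 88.9
```

Call:
{"fn": "arm_command", "kwargs": {"deltas": [{"hand": 10,"tx": 15,"ty": -45,"tz": 0,"wx": 0,"wy": 0,"wz": 0},{"hand": 10,"tx": 0,"ty": -45,"tz": 0,"wx": 0,"wy": 0,"wz": 0},{"hand": 10,"tx": 0,"ty": -45,"tz": 0,"wx": 0,"wy": 0,"wz": 0},{"hand": 10,"tx": 0,"ty": -45,"tz": 0,"wx": 0,"wy": 0,"wz": 0},{"hand": 10,"tx": 0,"ty": -29,"tz": 0,"wx": 0,"wy": 0,"wz": 0},{"hand": 10,"tx": 0,"ty": 0,"tz": 0,"wx": 0,"wy": 0,"wz": 0}]}}

```text
clock: 4.95
eef_pos: [419.2, -69.4, 157.7]
tcp_rot: [-3.141, 0.001, 3.108]
contact_force: [-0.3, -0.5, -1.3]
opening: 0.186
grasp_force: 88.9
```

```bash
python3 - <<'E'
from h import *
t=grab('top');s=grab('scene')
for n,d in(('top',t),('scene',s)):
    print(n,proj(d,[574,-72,165]),proj(d,[420,-67,165]))
I=cv2.resize(t['image'][130:310,250:450,::-1],None,fx=2,fy=2);J=cv2.resize(s['image'][90:270,140:340,::-1],None,fx=2,fy=2)
cv2.imwrite('pics/ts.png',np.hstack([I,J]))
E
```

```text
top [335.16383781 206.87728259] [334.1827591  283.31479356]
scene [235.68975423 188.45533842] [265.29144035 154.71440848]
```

View pics/ts.png

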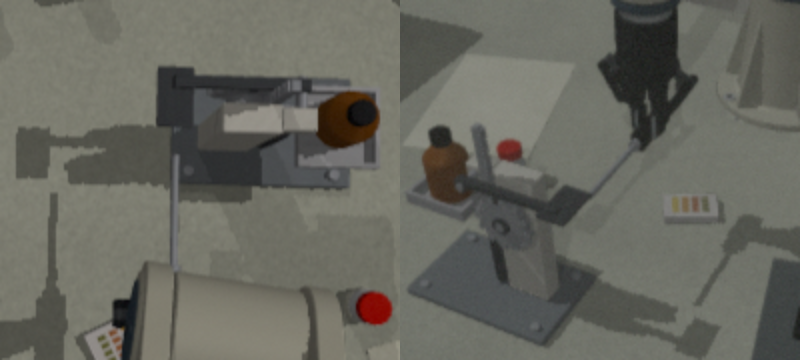

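The tip is at top-view (338,207), in line with the tail plate's middle column (338) and just short of its near edge. The scene view shows the rod level and below the plate. Next I insert it and raise.

Call:
{"fn": "arm_command", "kwargs": {"deltas": [{"hand": 10,"tx": -5,"ty": 5,"tz": 0,"wx": 0,"wy": 0,"wz": 0},{"hand": 10,"tx": -20,"ty": 0,"tz": 0,"wx": 0,"wy": 0,"wz": 0},{"hand": 10,"tx": -20,"ty": 0,"tz": 0,"wx": 0,"wy": 0,"wz": 0},{"hand": 10,"tx": -20,"ty": 0,"tz": 0,"wx": 0,"wy": 0,"wz": 0},{"hand": 10,"tx": -11,"ty": 0,"tz": 0,"wx": 0,"wy": 0,"wz": 0},{"hand": 10,"tx": 0,"ty": 0,"tz": -12,"wx": 0,"wy": 0,"wz": 0},{"hand": 10,"tx": 0,"ty": 0,"tz": -12,"wx": 0,"wy": 0,"wz": 0},{"hand": 10,"tx": 0,"ty": 0,"tz": -8,"wx": 0,"wy": 0,"wz": 0}]}}

```text
clock: 6.05
eef_pos: [494.8, -65.0, 190.3]
tcp_rot: [-3.142, 0.0, 3.111]
contact_force: [-0.1, -0.7, -3.2]
opening: 0.189
grasp_force: 88.7
```

Call:
{"fn": "arm_command", "kwargs": {"deltas": [{"hand": 10,"tx": 0,"ty": 0,"tz": -10,"wx": 0,"wy": 0,"wz": 0},{"hand": 10,"tx": 0,"ty": 0,"tz": -10,"wx": 0,"wy": 0,"wz": 0},{"hand": 10,"tx": 0,"ty": 0,"tz": -10,"wx": 0,"wy": 0,"wz": 0},{"hand": 10,"tx": 0,"ty": 0,"tz": -8,"wx": 0,"wy": 0,"wz": 0},{"hand": 10,"tx": 0,"ty": 0,"tz": 0,"wx": 0,"wy": 0,"wz": 0}]}}

```text
clock: 6.68
eef_pos: [495.9, -65.1, 228.0]
tcp_rot: [-3.142, 0.001, 3.111]
contact_force: [1.1, -0.7, -1.6]
opening: 0.185
grasp_force: 88.9
```

```bash
python3 - <<'E'
from h import *
t=grab('top');s=grab('scene')
I=cv2.resize(t['image'][130:310,250:450,::-1],None,fx=2,fy=2);J=cv2.resize(s['image'][90:270,140:340,::-1],None,fx=2,fy=2)
cv2.imwrite('pics/ts2.png',np.hstack([I,J]))
E
```

```text
(no output)
```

View pics/ts2.png

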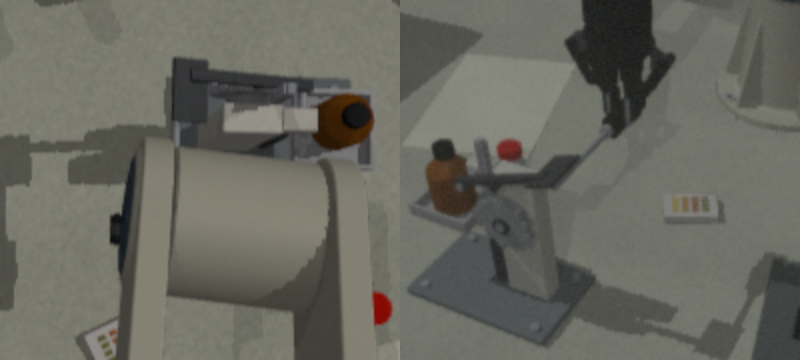

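The pawl is raised, with the tail plate at about (570,165) in the right half, and the platform is already sinking. I'll hold while it goes down.

Call:
{"fn": "arm_command", "kwargs": {"deltas": [{"hand": 10,"tx": 0,"ty": 0,"tz": 0,"wx": 0,"wy": 0,"wz": 0},{"hand": 10,"tx": 0,"ty": 0,"tz": 0,"wx": 0,"wy": 0,"wz": 0},{"hand": 10,"tx": 0,"ty": 0,"tz": 0,"wx": 0,"wy": 0,"wz": 0},{"hand": 10,"tx": 0,"ty": 0,"tz": 0,"wx": 0,"wy": 0,"wz": 0},{"hand": 10,"tx": 0,"ty": 0,"tz": 0,"wx": 0,"wy": 0,"wz": 0},{"hand": 10,"tx": 0,"ty": 0,"tz": 0,"wx": 0,"wy": 0,"wz": 0},{"hand": 10,"tx": 0,"ty": 0,"tz": 0,"wx": 0,"wy": 0,"wz": 0},{"hand": 10,"tx": 0,"ty": 0,"tz": 0,"wx": 0,"wy": 0,"wz": 0}]}}

```text
clock: 7.78
eef_pos: [495.4, -65.1, 227.3]
tcp_rot: [-3.142, 0.0, 3.111]
contact_force: [0.3, -1.0, -0.5]
opening: 0.188
grasp_force: 88.9
```

Call:
{"fn": "arm_command", "kwargs": {"deltas": [{"hand": 10,"tx": 0,"ty": 0,"tz": 0,"wx": 0,"wy": 0,"wz": 0},{"hand": 10,"tx": 0,"ty": 0,"tz": 0,"wx": 0,"wy": 0,"wz": 0},{"hand": 10,"tx": 0,"ty": 0,"tz": 0,"wx": 0,"wy": 0,"wz": 0},{"hand": 10,"tx": 0,"ty": 0,"tz": 0,"wx": 0,"wy": 0,"wz": 0},{"hand": 10,"tx": 0,"ty": 0,"tz": 0,"wx": 0,"wy": 0,"wz": 0},{"hand": 10,"tx": 0,"ty": 0,"tz": 0,"wx": 0,"wy": 0,"wz": 0},{"hand": 10,"tx": 0,"ty": 0,"tz": 0,"wx": 0,"wy": 0,"wz": 0},{"hand": 10,"tx": 0,"ty": 0,"tz": 0,"wx": 0,"wy": 0,"wz": 0}]}}

```text
clock: 8.78
eef_pos: [495.4, -65.1, 227.3]
tcp_rot: [-3.142, -0.0, 3.111]
contact_force: [-0.3, 0.1, -0.9]
opening: 0.189
grasp_force: 88.9
```

Call:
{"fn": "arm_command", "kwargs": {"deltas": [{"hand": 10,"tx": 0,"ty": 0,"tz": 0,"wx": 0,"wy": 0,"wz": 0},{"hand": 10,"tx": 0,"ty": 0,"tz": 0,"wx": 0,"wy": 0,"wz": 0},{"hand": 10,"tx": 0,"ty": 0,"tz": 0,"wx": 0,"wy": 0,"wz": 0},{"hand": 10,"tx": 0,"ty": 0,"tz": 0,"wx": 0,"wy": 0,"wz": 0},{"hand": 10,"tx": 0,"ty": 0,"tz": 0,"wx": 0,"wy": 0,"wz": 0},{"hand": 10,"tx": 0,"ty": 0,"tz": 0,"wx": 0,"wy": 0,"wz": 0},{"hand": 10,"tx": 0,"ty": 0,"tz": 0,"wx": 0,"wy": 0,"wz": 0},{"hand": 10,"tx": 0,"ty": 0,"tz": 0,"wx": 0,"wy": 0,"wz": 0}]}}

```text
clock: 9.78
eef_pos: [495.4, -65.1, 227.3]
tcp_rot: [-3.142, 0.0, 3.111]
contact_force: [-0.7, -0.2, -0.6]
opening: 0.187
grasp_force: 88.9
```

Call:
{"fn": "arm_command", "kwargs": {"deltas": [{"hand": 10,"tx": 0,"ty": 0,"tz": 0,"wx": 0,"wy": 0,"wz": 0},{"hand": 10,"tx": 0,"ty": 0,"tz": 0,"wx": 0,"wy": 0,"wz": 0},{"hand": 10,"tx": 0,"ty": 0,"tz": 0,"wx": 0,"wy": 0,"wz": 0},{"hand": 10,"tx": 0,"ty": 0,"tz": 0,"wx": 0,"wy": 0,"wz": 0},{"hand": 10,"tx": 0,"ty": 0,"tz": 0,"wx": 0,"wy": 0,"wz": 0},{"hand": 10,"tx": 0,"ty": 0,"tz": 15,"wx": 0,"wy": 0,"wz": 0},{"hand": 10,"tx": 0,"ty": 0,"tz": 15,"wx": 0,"wy": 0,"wz": 0},{"hand": 10,"tx": 0,"ty": 0,"tz": 0,"wx": 0,"wy": 0,"wz": 0}]}}

```text
clock: 10.78
eef_pos: [494.1, -64.9, 195.4]
tcp_rot: [3.141, -0.004, 3.111]
contact_force: [0.0, -0.1, -1.2]
opening: 0.187
grasp_force: 88.9
```

```bash
python3 - <<'E'
from h import *
t=grab('top');s=grab('scene')
I=cv2.resize(t['image'][130:310,250:450,::-1],None,fx=2,fy=2);J=cv2.resize(s['image'][90:270,140:340,::-1],None,fx=2,fy=2)
cv2.imwrite('pics/ts3.png',np.hstack([I,J]))
E
```

```text
(no output)
```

View pics/ts3.png

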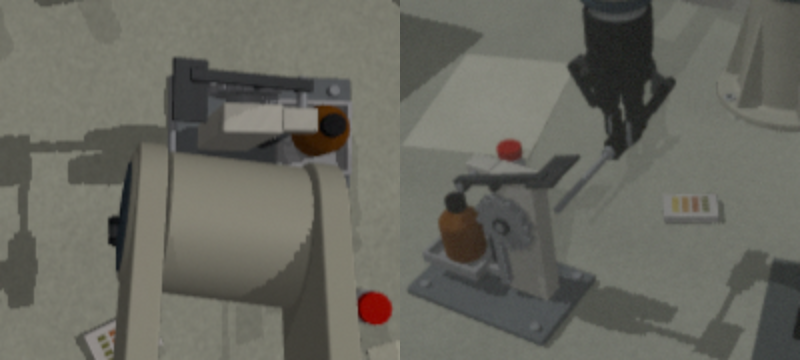

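The pawl stays up by itself, with the plate at (560,170) in the right half. The platform has sunk with the bottle upright, its cap at (457,200). I'll withdraw and go back over the mat.

Call:
{"fn": "arm_command", "kwargs": {"deltas": [{"hand": 10,"tx": 20,"ty": 0,"tz": 0,"wx": 0,"wy": 0,"wz": 0},{"hand": 10,"tx": 30,"ty": 0,"tz": 0,"wx": 0,"wy": 0,"wz": 0},{"hand": 10,"tx": 30,"ty": 0,"tz": 0,"wx": 0,"wy": 0,"wz": 0},{"hand": 10,"tx": 0,"ty": 30,"tz": 0,"wx": 0,"wy": 0,"wz": 0},{"hand": 10,"tx": 0,"ty": 45,"tz": 0,"wx": 0,"wy": 0,"wz": 0},{"hand": 10,"tx": 0,"ty": 45,"tz": 0,"wx": 0,"wy": 0,"wz": 0},{"hand": 10,"tx": -20,"ty": 45,"tz": 10,"wx": 0,"wy": 0,"wz": 0},{"hand": 10,"tx": -20,"ty": 45,"tz": 20,"wx": 0,"wy": 0,"wz": 0}]}}

```text
clock: 11.88
eef_pos: [463.5, 148.0, 168.4]
tcp_rot: [3.14, 0.004, 3.111]
contact_force: [0.2, -1.2, -1.5]
opening: 0.182
grasp_force: 88.9
```

Call:
{"fn": "arm_command", "kwargs": {"deltas": [{"hand": 10,"tx": -20,"ty": 45,"tz": 20,"wx": 0,"wy": 0,"wz": 0},{"hand": 10,"tx": -13,"ty": 45,"tz": 20,"wx": 0,"wy": 0,"wz": 0},{"hand": 10,"tx": 0,"ty": 20,"tz": 20,"wx": 0,"wy": 0,"wz": 0},{"hand": 10,"tx": 0,"ty": 0,"tz": 0,"wx": 0,"wy": 0,"wz": -0.11},{"hand": 10,"tx": 0,"ty": 0,"tz": 0,"wx": 0,"wy": 0,"wz": -0.11},{"hand": 10,"tx": 0,"ty": 0,"tz": 0,"wx": 0,"wy": 0,"wz": 0}]}}

```text
clock: 12.62
eef_pos: [498.6, 255.2, 107.5]
tcp_rot: [3.141, 0.001, -2.953]
contact_force: [0.3, -0.1, -0.6]
opening: 0.182
grasp_force: 89.0
```

```bash
python3 - <<'E'
from h import *
t=grab('top');s=grab('scene')
print(r.sense()['eef_pos'],'cap at z130 expect scene',proj(s,[605.6,-247.8,130]),'top',proj(t,[605.6,-247.8,130]))
I=cv2.resize(t['image'][130:310,130:450,::-1],None,fx=1.25,fy=1.25);J=cv2.resize(s['image'][90:270,140:300,::-1],None,fx=2.5,fy=2.5)
cv2.imwrite('pics/ts4.png',np.hstack([cv2.copyMakeBorder(I,0,J.shape[0]-I.shape[0],0,0,0),J]))
E
```

```text
[498.52726127 255.04246233 107.60487238] cap at z130 expect scene [168.03553432 188.70472832] top [416.61808716 192.44308004]
```

View pics/ts4.png

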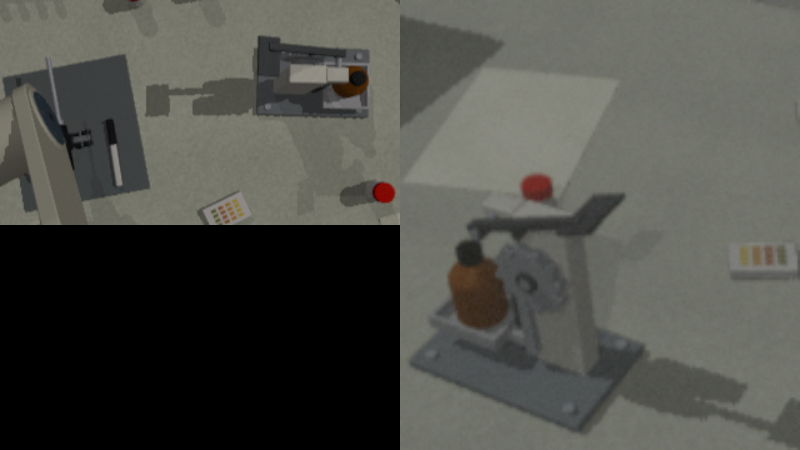

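The cap at scene pixel (168,189) matches the fully-down prediction of (168,189). I'll lay the rod 20 mm further back so that its tip is well inside the mat.

Call:
{"fn": "arm_command", "kwargs": {"deltas": [{"hand": 10,"tx": 10,"ty": 0,"tz": 30,"wx": 0,"wy": 0,"wz": 0},{"hand": 10,"tx": 10,"ty": 0,"tz": 35,"wx": 0,"wy": 0,"wz": 0},{"hand": 10,"tx": 0,"ty": 0,"tz": 20,"wx": 0,"wy": 0,"wz": 0},{"hand": 10,"tx": 0,"ty": 0,"tz": 8,"wx": 0,"wy": 0,"wz": 0},{"hand": 10,"tx": 0,"ty": 0,"tz": 4,"wx": 0,"wy": 0,"wz": 0},{"hand": 10,"tx": 0,"ty": 0,"tz": 1,"wx": 0,"wy": 0,"wz": 0},{"hand": 10,"tx": 0,"ty": 0,"tz": 0,"wx": 0,"wy": 0,"wz": 0}]}}

```text
clock: 13.6
eef_pos: [479.1, 251.4, 9.9]
tcp_rot: [3.141, 0.001, -2.953]
contact_force: [0.4, 0.1, -1.0]
opening: 0.188
grasp_force: 88.9
```

Call:
{"fn": "arm_command", "kwargs": {"deltas": [{"hand": 10,"tx": 0,"ty": 0,"tz": 1,"wx": 0,"wy": 0,"wz": 0},{"hand": 10,"tx": 0,"ty": 0,"tz": 0,"wx": 0,"wy": 0,"wz": 0},{"hand": 50,"tx": 0,"ty": 0,"tz": 0,"wx": 0,"wy": 0,"wz": 0},{"hand": 50,"tx": 0,"ty": 0,"tz": 0,"wx": 0,"wy": 0,"wz": 0},{"hand": 50,"tx": 0,"ty": 0,"tz": 0,"wx": 0,"wy": 0,"wz": 0},{"hand": 50,"tx": 0,"ty": 0,"tz": -20,"wx": 0,"wy": 0,"wz": 0},{"hand": 50,"tx": 0,"ty": 0,"tz": -50,"wx": 0,"wy": 0,"wz": 0},{"hand": 50,"tx": 0,"ty": 0,"tz": -50,"wx": 0,"wy": 0,"wz": 0}]}}

```text
clock: 14.6
eef_pos: [478.2, 251.0, 129.3]
tcp_rot: [-3.141, -0.001, -2.952]
contact_force: [0.6, 0.6, -0.4]
opening: 0.588
grasp_force: 0.0
```

Call:
{"fn": "arm_command", "kwargs": {"deltas": [{"hand": 50,"tx": 0,"ty": 0,"tz": -20,"wx": 0,"wy": 0,"wz": 0},{"hand": 50,"tx": 0,"ty": 0,"tz": 0,"wx": 0,"wy": 0,"wz": 0},{"hand": 50,"tx": 0,"ty": 0,"tz": 0,"wx": 0,"wy": 0,"wz": 0}]}}

```text
clock: 14.98
eef_pos: [477.9, 250.8, 147.2]
tcp_rot: [-3.141, -0.001, -2.952]
contact_force: [-0.6, 0.7, -0.8]
opening: 0.581
grasp_force: 0.0
```

```bash
python3 -c "
from h import *
grab('wrist','w5.png')"
```

```text
(no output)
```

View pics/w5.png

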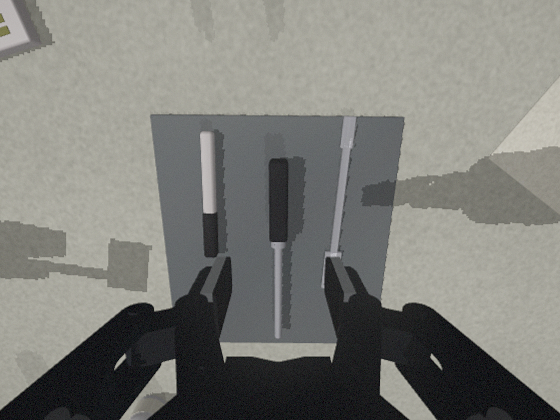

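The rod lies flat on the mat, with its handle from (278,160) to (278,240) and its tip at (277,337), inside the mat edge. The gripper is clear of it, and the spatula and marker haven't been disturbed.

```bash
python3 -c "
from rig import r
print(r.sign_off())"
```

```text
the job is handed in; nothing more can be done
None
```

The job is handed in at about 15 s: the rod flicked the pawl clear, the platform sank fully with the bottle upright, and the rod is back on the mat.

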